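# Weigh a part-used paint tin on the bench spring balance

## Task

Weigh the small paint tin on the spring balance. First slide the tell-tale (the brass slider with the black knob) all the way back up until it just meets the carriage, then hang the tin by the crimp in the middle of its bail on the hook, letting the spring take the weight little by little before you let go, so that the carriage drives the tell-tale no further down than the true reading (3 mm at most). Leave the tin hanging still and the tell-tale untouched after that, without straining the balance or disturbing the things lying round it.

Things in the scene. Friction and masses are not known exactly. Their poses are not given: they have to be found in the camera images.
- balance: Fixed bench spring balance: grey T-shaped foot (240 mm long, 150 mm wide at the column), two upright guide rods 40 mm apart, scale plate behind them, crosshead and spring barrel on top (398 mm high). Origin: on the bench top midway under the rods. -x points from the rods out along the hook bar, +y to the side with the black knob.
- hook_saddle (a point): Lowest point of the hook's upper side, where the bail wire rests; moves with the carriage. 170 mm out along balance -x, 265 mm above the bench unloaded. The hook is an 8 mm bar, level out of the carriage (top 14 mm above the saddle), dipping from 42 mm before the saddle, turned up to a 10 mm ball tip 17 mm beyond it, ball top 23 mm above the saddle. Mouth open upwards, nothing above the bar.
- carriage (a joint): How far the carriage with its hook has dipped, m (0 unloaded, 0.100 lower end). A hidden spring of about 90 N/m, lightly damped, holds it up (0.6 N preload); a load let go on it bounces at about 2 Hz and settles in 2 to 4 s. Upwards it meets a rubber buffer giving about 0.4 mm per newton (values below 0).
- tell_tale (a joint): How far the tell-tale is down its rod, m (0 when it touches the unloaded carriage, 0.100 lower end). It stays where it is left (0.5 N friction); the carriage pushes it down ahead of itself and leaves it behind on rising. When both joints read the same, the two touch.
- tell_knob (a point): Centre of the tell-tale's black knob, a 14 mm round bar 34 mm long lying level along balance y, on a cranked 6 mm brass stem; in balance axes it lies 65 mm towards -x and 89 mm towards +y of the rods' midpoint, 257 mm above the bench when the joint reads 0. It slides straight up and down only, with about 1 N. Nothing is above it up to the wall cabinet (735 mm).
- tell_top (a point): Top face of the tell-tale's brass slider, where the carriage bears on it, on the +y guide rod, moving with the tell-tale.
- pointer (a point): Underside of the carriage on the +y guide rod, right above tell_top, moving with the carriage; it is level with tell_top when they touch.
- tin_middle (a point): Middle of the small closed tin: tinplate with a paper band, 110 mm across, 82 mm high without its bail; this point is 40 mm above its underside. Its weight varies, 2.2 to 6.7 N. Its y axis runs along the bail, which stands up stiffly over the lid.
- bail_crimp (a point): Centre of the 5 mm bail wire at the top of the crimp, an upward kink (inside 12 mm wide, 10 mm high) mid-bail that takes the hook; 155 mm above the tin's underside, on its axis. To each side along tin y the bail runs level 10 mm lower in black 10 mm sleeves, 14 to 45 mm off the middle (to grip), then bends down to the ears. About 60 mm free between lid and sleeves.
- tape_measure: Tape measure lying left of the balance, bystander.
- paint_brush: Paint brush lying left of the balance, bystander.
- wood_block: Wooden block 45x70x40 mm standing right of the balance, bystander.
- screwdriver_a: Red-handled screwdriver lying at the front edge right of the vice, bystander.

How it is judged:
By the outcome, as a careful person would: the job done as asked, in the order asked, and still so for the second after the job is handed in, with the robot touching nothing.
It also fails if it takes over 72 s, if anything falls off the work surface, if the arm or the gripper's body presses on something with over 40 N, if the wrist force passes 120 N, or if a joint passes its speed limit or range.

## Robot

A 7-joint arm with a two-finger parallel gripper is mounted at the origin on a cart in front of the work surface, level with it; the furniture and walls round the work are solid. World frame = base frame: x ahead of the robot, y to its left, z up, the work surface at z = 0. Lengths are in m, angles in rad, forces in N, time in s.
With the tool pointing down it reaches from about 0.4 to 0.85 m from the base axis. Payload 4.4 kg.
Tool frame: the origin (TCP) lies at the very end of the fingers, on their centre line; the grasp point (between the pads) lies 19 mm behind it; z points along the fingers, y is the line along which they close (so a half turn about z gives the same grasp; the last joint's range is limited). The gripper opens to 94 mm and grips with 3 to 60 N. Pads are 16 mm wide; open, the fingers measure 119 mm over their backs; the gripper's body (75 mm by 177 mm) begins 78 mm behind the grasp point.
Start: joints at [-1.233, 0.628, 0.038, 1.517, -0.027, 0.996, -0.02], TCP at [0.255, 0.598, 0.205] pointing down, gripper open.
Joint ranges: [-3.06, 3.06], [-0.37, 2.12], [-1.25, 1.32], [0.18, 2.47], [-1.1, 4.24], [0.23, 1.98], [-2.94, 2.94]. Speed limits (rad/s): [2.57, 2.57, 3.14, 3.14, 3.14, 3.14, 3.14].

## Interface

Orientations are given as a unit quaternion [x, y, z, w].
In Python, from rig import monitor, viewer, order gives the robot as it stands.
- The arm moves only by the tool apply_moves, never from a script. Its argument "plan" is a list of rows, each an object with "translation": the shift along the tool's x, y, z normalised to -1 to 1, where 1 is 120 mm, a list of three; "rotation": the turn, a rotation vector about the tool's x, y, z normalised to -1 to 1, where 1 is 120 degrees, a list of three. A call has exactly 8 rows; each row is the pose to reach, as a shift and turn from the pose commanded when the call began, along the tool's axes at that moment; what a row does not reach only later rows make up. A row lasts 1/10 s, in which the tool goes at most 50 mm and 8.59 degrees, less where a joint would pass 70% of its speed; a pose out of reach is approached as far as the arm can. A call with a number of a shift or a turn outside -1 to 1 is refused whole. A call with a gripper value outside its range is refused whole. "grip" is the opening, from 0 (shut) to 1 (fully open), set as the call begins (left out, the last holds). The fingers move at their own pace and stop on an object; "grip_force" is the grip in N (left out, the last holds). Time passes only in rows, so rows that repeat a pose let the fingers close, or fill a call up. It gives the time, the measured TCP pose, the force, the opening and the grip force at its end, in the units of the state.
- monitor.get_obs(): the state, without advancing time (a new reading comes with each control period).
- viewer.snapshot(name): name is "side" or "top" or "wrist"; returns a dict with "pixels" (420x560x3 uint8, red, green, blue), "camera_matrix" (3x3 intrinsics, pixels), "R" (3x3) and "t" (3): a world point X has camera coordinates R X + t; the wrist camera has in their place "hand_eye" (4x4, takes a point from camera to tool coordinates, whose origin is the TCP and whose axes are the flange's). Camera axes: x right, y down, z forward; pixel columns grow to the right and rows downward; lengths in m; the calibration is good to about 2 mm. A picture is of the moment at which its call begins: read the wrist's pose just before it. There is no depth.
- order.close_job(): hands the job in; it is judged then, once.
The state is a dict: "time_s": time; "joint_positions": joint angles; "joint_velocities": joint speeds; "tau": joint torques, N m; "tool_pos": TCP position; "ee_rot": TCP orientation; "ft_force": force on the tool from outside, world axes, zero at the start; "wrist_torque": the same for the moment, N m; "finger_gap": finger opening in m; "grasp_force": force on a finger pad.
Only numpy, scipy, OpenCV 4.12 (cv2) and the standard library are available. Lean on these libraries where they do the work, as an engineer would, in place of code of your own. Each camera call takes 0.05 s, during which the arm holds its last target. There are 200 camera calls.

## Working session

There is one attempt and no reset: what is moved stays moved. The work goes in short steps, Python scripts to look and compute and a tool call to move; the robot and the scene stay as the last step left them, time stands still between calls to the robot, and variables do not carry over. Pictures are saved under pics/ and viewed, at most 10 in all, crops included, and the job is handed in when it is done.

Besides the shell and the picture viewer there is one more tool, called after "Call:" by a JSON object that holds its "op" and its "data", one argument or row to a line. apply_moves: Moves the arm, as the interface text tells. Scaled input: -1 to 1 covers 120 mm each way for a shift and 120 degrees each way for a turn. Its arguments: {"type":"object","properties":{"plan":{"type":"array"},"grip":{"type":"number"},"grip_force":{"type":"number"}},"required":["plan"]}

```bash
mkdir -p pics; ls; cat > h.py <<'E'
import numpy as np,cv2,pickle
from rig import monitor,viewer,order
from scipy.spatial.transform import Rotation as Rn
def snap(n,f):
    o=monitor.get_obs(); s=viewer.snapshot(n)
    p=np.asarray(s["pixels"]); cv2.imwrite(f"pics/{f}.png",p[:,:,::-1])
    K=np.array(s["camera_matrix"])
    if n=="wrist":
        H=np.array(s["hand_eye"]);T=np.eye(4);T[:3,:3]=Rn.from_quat(o["ee_rot"]).as_matrix();T[:3,3]=o["tool_pos"]
        C=np.linalg.inv(T@H);R,t=C[:3,:3],C[:3,3]
    else: R,t=np.array(s["R"]),np.array(s["t"])
    pickle.dump((K,R,t),open(f"pics/{f}.pkl","wb")); return p
def cam(f): return pickle.load(open(f"pics/{f}.pkl","rb"))
def ray(f,u,v):
    K,R,t=cam(f); d=R.T@np.linalg.solve(K,[u,v,1.]); return -R.T@t,d/np.linalg.norm(d)
def atz(f,u,v,z):
    c,d=ray(f,u,v); return c+d*(z-c[2])/d[2]
def tri(*obs):
    A=np.zeros((3,3));b=np.zeros(3)
    for f,u,v in obs:
        c,d=ray(f,u,v);P=np.eye(3)-np.outer(d,d);A+=P;b+=P@c
    return np.linalg.solve(A,b)
def proj(f,X):
    K,R,t=cam(f); p=K@(R@np.array(X,float)+t); return p[:2]/p[2]
E
python3 - <<'E'
from h import *
a=snap("side","s0");b=snap("top","t0");
snap("wrist","w0")
o=monitor.get_obs();print({k:np.round(v,3) for k,v in o.items()})
for f in("s0","t0"):
    K,R,t=cam(f);print(f,-R.T@t,R.round(2).tolist(),K[0,0])
for n in("s0","t0"):
    i=cv2.imread(f"pics/{n}.png");cv2.imwrite(f"pics/{n}b.png",cv2.resize(i,(800,600),interpolation=cv2.INTER_CUBIC))
E
```

```text
pics
{'time_s': np.float64(0.15), 'joint_positions': array([-1.233,  0.629,  0.038,  1.518, -0.027,  0.996, -0.02 ]), 'joint_velocities': array([-0.001, -0.001,  0.002, -0.003,  0.001, -0.001,  0.001]), 'tau': array([ 3.0000e-03, -5.5009e+01,  1.1450e+00, -1.8682e+01, -5.2000e-02,
        2.1000e-02,  0.0000e+00]), 'tool_pos': array([0.255, 0.597, 0.205]), 'ee_rot': array([ 0.201,  0.98 , -0.001, -0.   ]), 'ft_force': array([ 0.193, -0.678,  0.456]), 'wrist_torque': array([ 0.045, -0.032, -0.012]), 'grasp_force': np.float64(0.0), 'finger_gap': np.float64(0.094)}
s0 [ 0.01136136 -0.48052143  1.2592988 ] [[0.78, -0.62, -0.0], [-0.51, -0.64, -0.57], [0.36, 0.45, -0.82]] 442.9109151793536
t0 [0.39947127 0.1066742  1.19131042] [[-0.01, -1.0, -0.02], [-1.0, 0.01, -0.1], [0.1, 0.01, -1.0]] 436.26147888056784
```

View pics/s0b.png

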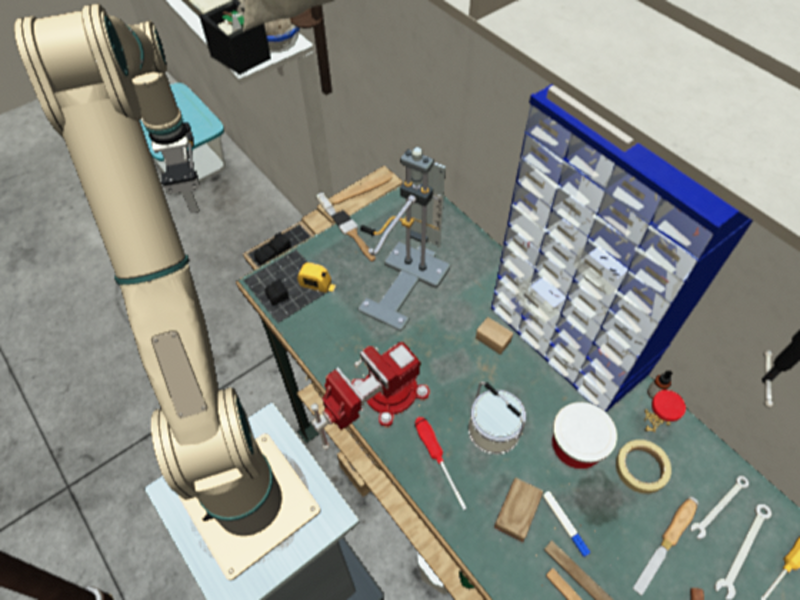

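View pics/t0b.png

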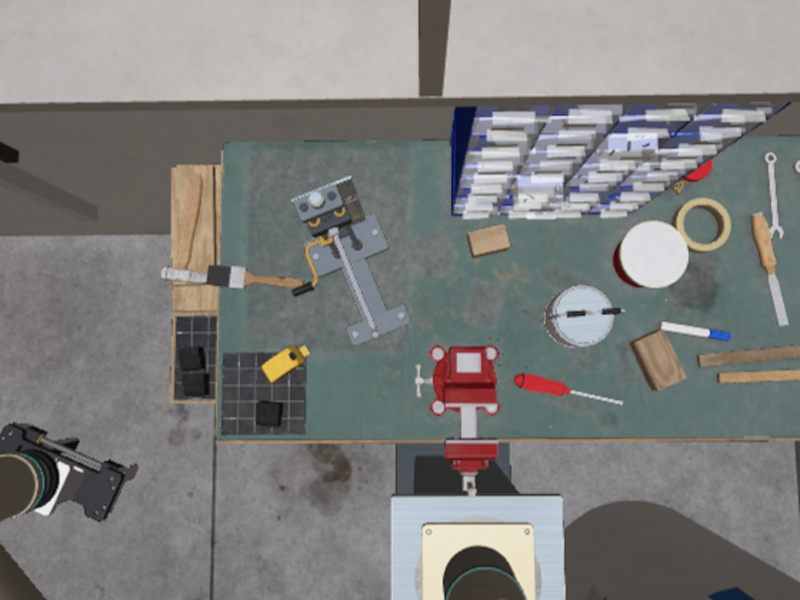

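The side view shows the balance hook tip near (375,253) and the knob near (367,231), with the tin at about (497,418). The top view (800 px wide) shows the hook tip near (375,333), the knob near (303,289) and the tin bail near (587,312). I'll enlarge these.

```bash
python3 - <<'E'
from h import *
t=cv2.imread("pics/t0.png");s=cv2.imread("pics/s0.png")
def c(i,x,y,w,h,k):return cv2.resize(i[y:y+h,x:x+w],(400,300),interpolation=cv2.INTER_CUBIC)
m=np.vstack([np.hstack([c(t,195,120,120,90,0),c(t,370,190,80,60,0)]),np.hstack([c(s,230,100,120,90,0),c(s,310,260,80,60,0)])])
cv2.imwrite("pics/m0.png",m)
E
```

```text
(no output)
```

View pics/m0.png

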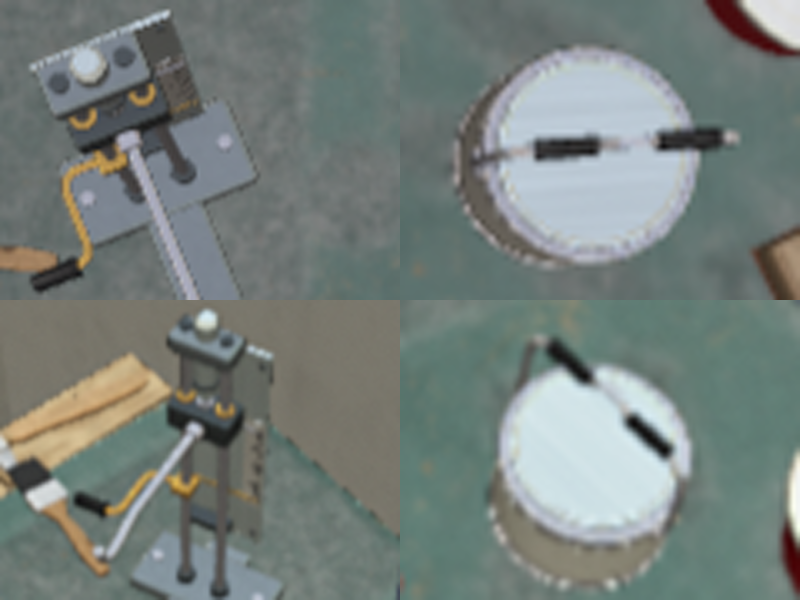

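```bash
python3 - <<'E'
from h import *
T=lambda x,y:("t0",195+x/3.3333,120+y/3.3333);S=lambda x,y:("s0",230+x/3.3333,100+(y-300)/3.3333)
t=lambda x,y:("t0",370+(x-400)/5,190+y/5);s=lambda x,y:("s0",310+(x-400)/5,260+(y-300)/5)
k=tri(T(57,275),S(92,504));b=tri(("t0",262.5,233.1),S(101,552))
print("knob",k,"ball",b)
print("carr",tri(T(127,142),S(196,430)), "top ball",tri(T(88,65),S(207,322)))
e1=tri(t(567,148),s(570,361));e2=tri(t(690,138),s(648,435))
print("sleeves",e1,e2,(e1+e2)/2,np.degrees(np.arctan2(*(e1-e2)[:2][::-1])))
# fit balance pose: origin & yaw from foot corners z ~0.01 + ball
for n,u,v in[("fa",346,333),("fb",357,345),("fc",409,321),("fd",401,306),("ba",387,249),("bb",371,214)]:print(n,atz("t0",u/1.42857,v/1.42857,.012))
print("tinlid",atz("t0",370+(590-400)/5,190+153/5,.082))
E
```

```text
knob [0.52032801 0.29527678 0.16710884] ball [0.44193995 0.16809046 0.27987301]
carr [0.59427439 0.2305468  0.27497843] top ball [0.61330662 0.23819575 0.38883691]
sleeves [ 0.47757786 -0.15988802  0.14675447] [ 0.48142145 -0.21847369  0.14585902] [ 0.47949965 -0.18918086  0.14630674] 93.75358002332865
fa [0.4543996  0.24141178 0.012     ]
fb [0.43157062 0.22050523 0.012     ]
fc [0.47628243 0.12188519 0.012     ]
fd [0.50494227 0.13689796 0.012     ]
ba [0.61492253 0.16316942 0.012     ]
bb [0.68364161 0.19384973 0.012     ]
tinlid [ 0.47984694 -0.18799695  0.082     ]
```

Call:
{"op": "apply_moves", "data": {
  "plan": [
    {"translation": [-0.1,-0.05,-0.1],"rotation": [0,0,0]},
    {"translation": [-0.25,-0.12,-0.2],"rotation": [0,0,0]},
    {"translation": [-0.4,-0.19,-0.3],"rotation": [0,0,0]},
    {"translation": [-0.55,-0.26,-0.4],"rotation": [0,0,0]},
    {"translation": [-0.7,-0.33,-0.5],"rotation": [0,0,0]},
    {"translation": [-0.85,-0.4,-0.55],"rotation": [0,0,0]},
    {"translation": [-1,-0.47,-0.6],"rotation": [0,0,0]},
    {"translation": [-1,-0.47,-0.6],"rotation": [0,0,0]}
  ],
  "grip": 0.6
}}

```text
time_s: 0.95
tool_pos: [0.3481, 0.4954, 0.2797]
ee_rot: [0.204, 0.979, 0.001, 0.002]
ft_force: [0.4, -0.2, -0.5]
finger_gap: 0.0564
grasp_force: 0.0
```

Call:
{"op": "apply_moves", "data": {
  "plan": [
    {"translation": [-0.1,-0.05,0],"rotation": [0,0,0.05]},
    {"translation": [-0.25,-0.12,0],"rotation": [0,0,0.12]},
    {"translation": [-0.4,-0.19,0],"rotation": [0,0,0.18]},
    {"translation": [-0.55,-0.26,0],"rotation": [0,0,0.24]},
    {"translation": [-0.7,-0.33,0],"rotation": [0,0,0.3]},
    {"translation": [-0.85,-0.4,0],"rotation": [0,0,0.36]},
    {"translation": [-1,-0.47,0],"rotation": [0,0,0.37]},
    {"translation": [-1,-0.47,0],"rotation": [0,0,0.37]}
  ]
}}

```text
time_s: 1.75
tool_pos: [0.434, 0.397, 0.2778]
ee_rot: [0.557, 0.831, -0.0, 0.001]
ft_force: [-0.3, -0.2, 0.5]
finger_gap: 0.0562
grasp_force: 0.0
```

```bash
cat >> h.py <<'E'
def to(X,yaw_y=None):
    "scaled tool-frame shift/turn to TCP X with tool y at world yaw (deg)"
    o=monitor.get_obs();R=Rn.from_quat(o["ee_rot"]);p=np.array(o["tool_pos"])
    print("t",round(float(o["time_s"]),2),"tcp",p.round(4),"F",np.round(o["ft_force"],2),"gap",round(float(o["finger_gap"]),4))
    print("shift",(R.inv().apply(np.array(X)-p)/.12).round(3))
    if yaw_y is not None:
        a=np.radians(yaw_y);y=np.array([np.cos(a),np.sin(a),0]);y=y if y@R.as_matrix()[:,1]>0 else -y
        z=np.array([0,0,-1.]);G=Rn.from_matrix(np.c_[np.cross(y,z),y,z])
        print("turn",((R.inv()*G).as_rotvec()/np.radians(120)).round(3))
E
python3 - <<'E'
from h import *
to([.519,.299,.27],22.5)
snap("wrist","w1");snap("side","s1");snap("top","t1")
i=[cv2.imread(f"pics/{n}.png") for n in("w1","s1")]
cv2.imwrite("pics/m1.png",cv2.resize(np.hstack(i),(800,300),interpolation=cv2.INTER_AREA))
print(proj("w1",[.520,.295,.167]),proj("w1",[.442,.168,.28]))
E
```

```text
t 1.75 tcp [0.434  0.397  0.2778] F [-0.32 -0.17  0.46] gap 0.0562
shift [-1.025  0.345  0.067]
turn [ 0.     0.001 -0.001]
[322.51021036 336.16709009] [168.8410627  540.44562009]
```

View pics/w1.png

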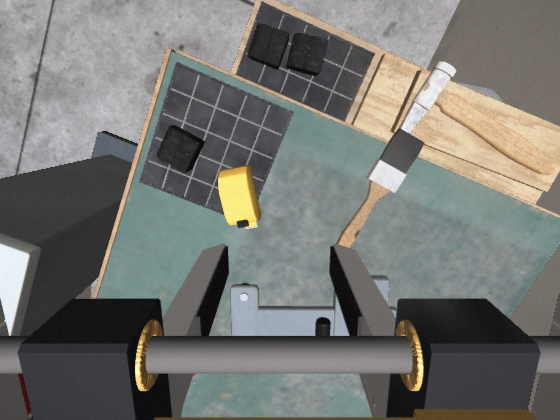

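The wrist view shows the black knob's end at about (322,325), which matches the prediction of (322,336), so I continue.

Call:
{"op": "apply_moves", "data": {
  "plan": [
    {"translation": [-0.1,0.03,0],"rotation": [0,0,0]},
    {"translation": [-0.3,0.1,0],"rotation": [0,0,0]},
    {"translation": [-0.5,0.17,0],"rotation": [0,0,0]},
    {"translation": [-0.7,0.24,0],"rotation": [0,0,0]},
    {"translation": [-0.9,0.31,0],"rotation": [0,0,0]},
    {"translation": [-1,0.345,0.05],"rotation": [0,0,0]},
    {"translation": [-1,0.345,0.1],"rotation": [0,0,0]},
    {"translation": [-1,0.345,0.1],"rotation": [0,0,0]}
  ]
}}

```text
time_s: 2.7
tool_pos: [0.5143, 0.3054, 0.264]
ee_rot: [0.555, 0.832, -0.001, -0.001]
ft_force: [-0.7, 0.8, 0.2]
finger_gap: 0.0566
grasp_force: 0.0
```

```bash
python3 - <<'E'
from h import *
to([.519,.299,.148],22.5)
p=snap("wrist","w2")
snap("side","s2")
i=cv2.imread("pics/s2.png")[90:210,215:375]
cv2.imwrite("pics/m2.png",np.hstack([cv2.resize(cv2.imread("pics/w2.png")[120:420],(440,236)),cv2.resize(i,(315,236),interpolation=cv2.INTER_CUBIC)]))
print(proj("w2",[.520,.295,.167]))
E
```

```text
t 2.7 tcp [0.5143 0.3054 0.264 ] F [-0.66  0.78  0.19] gap 0.0566
shift [-0.065  0.018  0.967]
turn [-0.001 -0.     0.   ]
[282.04926834 226.29401559]
```

View pics/m2.png

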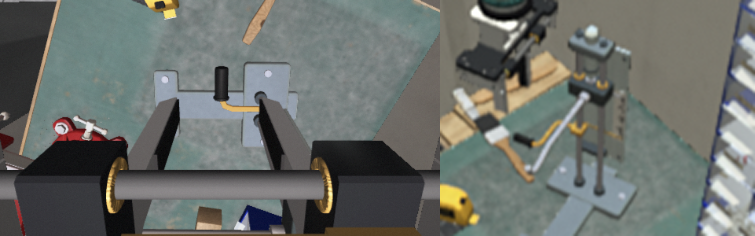

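The knob spans about (282,205) to (282,249) in wrist pixels, exactly as predicted. The stem leaves at its inner end, so I descend and grip lightly.

Call:
{"op": "apply_moves", "data": {
  "plan": [
    {"translation": [-0.03,0.01,0.12],"rotation": [0,0,0]},
    {"translation": [-0.05,0.02,0.3],"rotation": [0,0,0]},
    {"translation": [-0.065,0.02,0.5],"rotation": [0,0,0]},
    {"translation": [-0.065,0.02,0.68],"rotation": [0,0,0]},
    {"translation": [-0.065,0.02,0.82],"rotation": [0,0,0]},
    {"translation": [-0.065,0.02,0.92],"rotation": [0,0,0]},
    {"translation": [-0.065,0.02,0.965],"rotation": [0,0,0]},
    {"translation": [-0.065,0.02,0.965],"rotation": [0,0,0]}
  ]
}}

```text
time_s: 3.6
tool_pos: [0.5206, 0.2988, 0.1493]
ee_rot: [0.555, 0.832, -0.0, -0.0]
ft_force: [0.5, -0.1, 1.0]
finger_gap: 0.0564
grasp_force: 0.0
```

Call:
{"op": "apply_moves", "data": {
  "plan": [
    {"translation": [0,0,0],"rotation": [0,0,0]},
    {"translation": [0,0,0],"rotation": [0,0,0]},
    {"translation": [0,0,0],"rotation": [0,0,0]},
    {"translation": [0,0,0],"rotation": [0,0,0]},
    {"translation": [0,0,0],"rotation": [0,0,0]},
    {"translation": [0,0,0],"rotation": [0,0,0]},
    {"translation": [0,0,0],"rotation": [0,0,0]},
    {"translation": [0,0,0],"rotation": [0,0,0]}
  ],
  "grip": 0.0,
  "grip_force": 4
}}

```text
time_s: 4.4
tool_pos: [0.5198, 0.298, 0.1492]
ee_rot: [0.556, 0.831, -0.001, -0.001]
ft_force: [-3.9, -1.3, 0.1]
finger_gap: 0.014
grasp_force: 4.0
```

```bash
python3 - <<'E'
from h import *
to([.519,.299,.238],22.5)
o=monitor.get_obs();print(o["grasp_force"],o["wrist_torque"])
E
```

```text
t 4.4 tcp [0.5198 0.298  0.1492] F [-3.94 -1.32  0.08] gap 0.014
shift [ 0.011 -0.005 -0.74 ]
turn [-0.001 -0.    -0.   ]
3.9982371032238007 [-0.26479191  0.84815679 -0.03670976]
```

Call:
{"op": "apply_moves", "data": {
  "plan": [
    {"translation": [0,-0.01,-0.04],"rotation": [0,0,0]},
    {"translation": [0,-0.01,-0.12],"rotation": [0,0,0]},
    {"translation": [0,-0.01,-0.22],"rotation": [0,0,0]},
    {"translation": [0,-0.01,-0.34],"rotation": [0,0,0]},
    {"translation": [0,-0.01,-0.46],"rotation": [0,0,0]},
    {"translation": [0,-0.01,-0.55],"rotation": [0,0,0]},
    {"translation": [0,-0.01,-0.6],"rotation": [0,0,0]},
    {"translation": [0,-0.01,-0.6],"rotation": [0,0,0]}
  ]
}}

```text
time_s: 5.2
tool_pos: [0.5198, 0.2979, 0.2227]
ee_rot: [0.556, 0.831, 0.0, -0.0]
ft_force: [-3.5, -0.7, 0.4]
finger_gap: 0.0136
grasp_force: 4.0
```

```bash
python3 - <<'E'
from h import *
to([.519,.299,.238],22.5)
snap("side","s3");snap("wrist","w3")
i=cv2.imread("pics/s3.png")[100:170,250:320]
cv2.imwrite("pics/m3.png",np.hstack([cv2.resize(cv2.imread("pics/w3.png")[120:420],(560,300)),cv2.resize(i,(240,300),interpolation=cv2.INTER_CUBIC)]))
E
```

```text
t 5.2 tcp [0.5198 0.2979 0.2227] F [-3.47 -0.72  0.43] gap 0.0136
shift [ 0.011 -0.003 -0.128]
turn [ 0. -0. -0.]
```

View pics/m3.png

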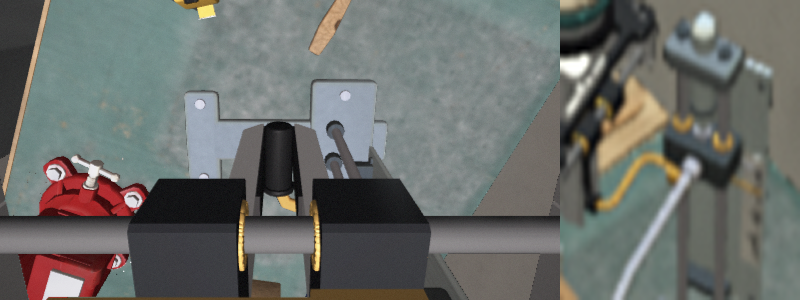

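The tell-tale is following, with the knob between the pads and the brass slider just below the carriage. I'll go on slowly.

Call:
{"op": "apply_moves", "data": {
  "plan": [
    {"translation": [0,-0.01,-0.02],"rotation": [0,0,0]},
    {"translation": [0,-0.01,-0.04],"rotation": [0,0,0]},
    {"translation": [0,-0.01,-0.06],"rotation": [0,0,0]},
    {"translation": [0,-0.01,-0.08],"rotation": [0,0,0]},
    {"translation": [0,-0.01,-0.09],"rotation": [0,0,0]},
    {"translation": [0,-0.01,-0.1],"rotation": [0,0,0]},
    {"translation": [0,-0.01,-0.1],"rotation": [0,0,0]},
    {"translation": [0,-0.01,-0.1],"rotation": [0,0,0]}
  ]
}}

```text
time_s: 6.1
tool_pos: [0.5196, 0.2976, 0.234]
ee_rot: [0.556, 0.831, 0.001, 0.0]
ft_force: [1.8, 0.9, 0.9]
finger_gap: 0.0137
grasp_force: 4.0
```

Call:
{"op": "apply_moves", "data": {
  "plan": [
    {"translation": [0,0,-0.004],"rotation": [0,0,0]},
    {"translation": [0,0,-0.008],"rotation": [0,0,0]},
    {"translation": [0,0,-0.012],"rotation": [0,0,0]},
    {"translation": [0,0,-0.016],"rotation": [0,0,0]},
    {"translation": [0,0,-0.016],"rotation": [0,0,0]},
    {"translation": [0,0,-0.016],"rotation": [0,0,0]},
    {"translation": [0,0,-0.016],"rotation": [0,0,0]},
    {"translation": [0,0,-0.016],"rotation": [0,0,0]}
  ]
}}

```text
time_s: 6.9
tool_pos: [0.5194, 0.2975, 0.2358]
ee_rot: [0.556, 0.831, 0.0, 0.0]
ft_force: [4.9, 0.1, -0.4]
finger_gap: 0.0139
grasp_force: 4.0
```

```bash
python3 - <<'E'
from h import *
to([.519,.299,.238],22.5)
snap("side","s4")
i=cv2.imread("pics/s4.png")[110:170,255:315]
j=cv2.imread("pics/s3.png")[110:170,255:315]
cv2.imwrite("pics/m4.png",cv2.resize(np.hstack([j,i]),(800,400),interpolation=cv2.INTER_CUBIC))
E
```

```text
t 6.9 tcp [0.5194 0.2975 0.2358] F [ 4.92  0.1  -0.43] gap 0.0139
shift [ 0.013  0.002 -0.018]
turn [ 0.001  0.    -0.   ]
```

View pics/m4.png

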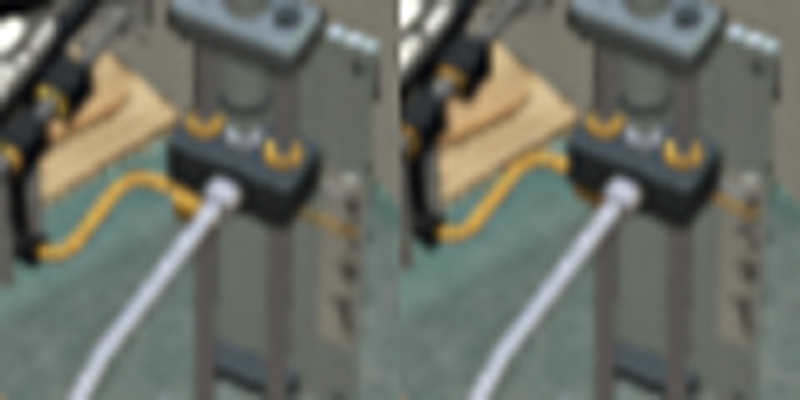

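The slider (right panel, about (580,190)) now tucks almost under the carriage. I'll creep upward until the vertical force shows contact.

Call:
{"op": "apply_moves", "data": {
  "plan": [
    {"translation": [0,0.005,-0.003],"rotation": [0,0,0]},
    {"translation": [0,0.005,-0.006],"rotation": [0,0,0]},
    {"translation": [0,0.005,-0.009],"rotation": [0,0,0]},
    {"translation": [0,0.005,-0.012],"rotation": [0,0,0]},
    {"translation": [0,0.005,-0.014],"rotation": [0,0,0]},
    {"translation": [0,0.005,-0.016],"rotation": [0,0,0]},
    {"translation": [0,0.005,-0.016],"rotation": [0,0,0]},
    {"translation": [0,0.005,-0.016],"rotation": [0,0,0]}
  ]
}}

```text
time_s: 7.75
tool_pos: [0.5194, 0.2976, 0.2374]
ee_rot: [0.556, 0.831, -0.0, 0.0]
ft_force: [4.5, 0.3, -0.7]
finger_gap: 0.014
grasp_force: 4.0
```

Call:
{"op": "apply_moves", "data": {
  "plan": [
    {"translation": [0,0.0,-0.003],"rotation": [0,0,0]},
    {"translation": [0,0.0,-0.006],"rotation": [0,0,0]},
    {"translation": [0,0.0,-0.008],"rotation": [0,0,0]},
    {"translation": [0,0.0,-0.01],"rotation": [0,0,0]},
    {"translation": [0,0.0,-0.01],"rotation": [0,0,0]},
    {"translation": [0,0.0,-0.01],"rotation": [0,0,0]},
    {"translation": [0,0.0,-0.01],"rotation": [0,0,0]},
    {"translation": [0,0.0,-0.01],"rotation": [0,0,0]}
  ]
}}

```text
time_s: 8.55
tool_pos: [0.5193, 0.2975, 0.238]
ee_rot: [0.556, 0.831, -0.0, -0.0]
ft_force: [5.5, -0.0, -4.6]
finger_gap: 0.0136
grasp_force: 4.0
```

Call:
{"op": "apply_moves", "data": {
  "plan": [
    {"translation": [0,0.0,-0.003],"rotation": [0,0,0]},
    {"translation": [0,0.0,-0.006],"rotation": [0,0,0]},
    {"translation": [0,0.0,-0.008],"rotation": [0,0,0]},
    {"translation": [0,0.0,-0.01],"rotation": [0,0,0]},
    {"translation": [0,0.0,-0.01],"rotation": [0,0,0]},
    {"translation": [0,0.0,-0.01],"rotation": [0,0,0]},
    {"translation": [0,0.0,-0.01],"rotation": [0,0,0]},
    {"translation": [0,0.0,-0.01],"rotation": [0,0,0]}
  ]
}}

```text
time_s: 9.35
tool_pos: [0.5193, 0.2977, 0.2393]
ee_rot: [0.556, 0.831, -0.0, -0.0]
ft_force: [4.7, 0.9, -5.1]
finger_gap: 0.0135
grasp_force: 4.0
```

Call:
{"op": "apply_moves", "data": {
  "plan": [
    {"translation": [0,0.0,0.003],"rotation": [0,0,0]},
    {"translation": [0,0.0,0.005],"rotation": [0,0,0]},
    {"translation": [0,0.0,0.008],"rotation": [0,0,0]},
    {"translation": [0,0.0,0.01],"rotation": [0,0,0]},
    {"translation": [0,0.0,0.01],"rotation": [0,0,0]},
    {"translation": [0,0.0,0.01],"rotation": [0,0,0]},
    {"translation": [0,0.0,0.01],"rotation": [0,0,0]},
    {"translation": [0,0.0,0.01],"rotation": [0,0,0]}
  ]
}}

```text
time_s: 10.15
tool_pos: [0.5193, 0.2978, 0.2388]
ee_rot: [0.556, 0.831, 0.0, -0.0]
ft_force: [4.4, 1.4, 0.6]
finger_gap: 0.0138
grasp_force: 4.0
```

Call:
{"op": "apply_moves", "data": {
  "plan": [
    {"translation": [0,0.004,-0.002],"rotation": [0,0,0]},
    {"translation": [0,0.004,-0.004],"rotation": [0,0,0]},
    {"translation": [0,0.004,-0.004],"rotation": [0,0,0]},
    {"translation": [0,0.004,-0.004],"rotation": [0,0,0]},
    {"translation": [0,0.004,-0.004],"rotation": [0,0,0]},
    {"translation": [0,0.004,-0.004],"rotation": [0,0,0]},
    {"translation": [0,0.004,-0.004],"rotation": [0,0,0]},
    {"translation": [0,0.004,-0.004],"rotation": [0,0,0]}
  ]
}}

```text
time_s: 10.95
tool_pos: [0.5194, 0.2978, 0.239]
ee_rot: [0.556, 0.831, -0.0, -0.0]
ft_force: [1.6, 1.4, -0.8]
finger_gap: 0.0141
grasp_force: 4.0
```

Call:
{"op": "apply_moves", "data": {
  "plan": [
    {"translation": [0,0,0],"rotation": [0,0,0]},
    {"translation": [0,0,0],"rotation": [0,0,0]},
    {"translation": [0,0,0],"rotation": [0,0,0]},
    {"translation": [0,0,0],"rotation": [0,0,0]},
    {"translation": [0,0,0],"rotation": [0,0,0]},
    {"translation": [0,0,-0.03],"rotation": [0,0,0]},
    {"translation": [0,0,-0.1],"rotation": [0,0,0]},
    {"translation": [0,0,-0.25],"rotation": [0,0,0]}
  ],
  "grip": 0.5
}}

```text
time_s: 11.75
tool_pos: [0.5191, 0.2975, 0.269]
ee_rot: [0.556, 0.831, -0.001, -0.001]
ft_force: [-0.2, -0.1, 0.2]
finger_gap: 0.0471
grasp_force: 0.0
```

Call:
{"op": "apply_moves", "data": {
  "plan": [
    {"translation": [0,0,-0.2],"rotation": [0,0,0]},
    {"translation": [0.1,0,-0.4],"rotation": [0,0,0]},
    {"translation": [0.2,0,-0.6],"rotation": [0,0,0]},
    {"translation": [0.3,-0.1,-0.7],"rotation": [0,0,0]},
    {"translation": [0.3,-0.3,-0.8],"rotation": [0,0,0]},
    {"translation": [0.3,-0.6,-0.8],"rotation": [0,0,0]},
    {"translation": [0.3,-0.9,-0.8],"rotation": [0,0,0]},
    {"translation": [0.3,-1,-0.8],"rotation": [0,0,0]}
  ]
}}

```text
time_s: 12.55
tool_pos: [0.3914, 0.2839, 0.3655]
ee_rot: [0.555, 0.832, -0.001, -0.001]
ft_force: [0.4, 0.3, 0.5]
finger_gap: 0.047
grasp_force: 0.0
```

```bash
python3 - <<'E'
from h import *
to([.481,-.215,.28],3.75)
snap("side","s5");snap("top","t5")
i=cv2.imread("pics/s5.png")[105:180,250:325]
j=cv2.imread("pics/t5.png")[120:240,190:310]
cv2.imwrite("pics/m5.png",np.hstack([cv2.resize(x,(400,400),interpolation=cv2.INTER_CUBIC) for x in(i,j)]))
E
```

```text
t 12.55 tcp [0.3914 0.2839 0.3655] F [0.38 0.3  0.51] gap 0.047
shift [-4.126 -0.903  0.711]
turn [-0.001 -0.     0.157]
```

View pics/m5.png

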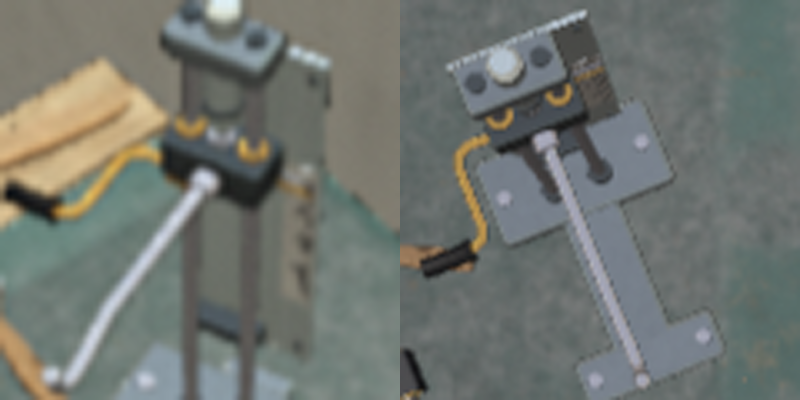

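The tell-tale is up against the carriage, with the crank meeting it at (165,155). The knob is at about (34,202) in the side crop and (450,262) in the top crop, and the hook ball at (54,376) and (642,381).

```bash
python3 - <<'E'
from h import *
T=lambda x,y:("t5",190+x/3.3333,120+y/3.3333);S=lambda x,y:("s5",250+x/5.3333,105+y/5.3333)
print("knob",tri(T(50,262),S(34,202)),"ball",tri(T(242,381),S(54,376)))
print("bar at carriage",tri(T(144,142),S(204,180)))
E
```

```text
knob [0.51928247 0.29413376 0.25510265] ball [0.43993443 0.16727985 0.28262801]
bar at carriage [0.59313153 0.23049014 0.2770476 ]
```

Call:
{"op": "apply_moves", "data": {
  "plan": [
    {"translation": [-0.1,-0.03,0],"rotation": [0,0,0]},
    {"translation": [-0.25,-0.06,0],"rotation": [0,0,0]},
    {"translation": [-0.4,-0.1,0],"rotation": [0,0,0]},
    {"translation": [-0.55,-0.13,0],"rotation": [0,0,0]},
    {"translation": [-0.7,-0.16,0],"rotation": [0,0,0]},
    {"translation": [-0.85,-0.19,0],"rotation": [0,0,0]},
    {"translation": [-1,-0.22,0],"rotation": [0,0,0]},
    {"translation": [-1,-0.22,0],"rotation": [0,0,0]}
  ]
}}

```text
time_s: 13.45
tool_pos: [0.4184, 0.161, 0.3652]
ee_rot: [0.558, 0.83, -0.0, 0.001]
ft_force: [0.5, -0.3, -0.5]
finger_gap: 0.047
grasp_force: 0.0
```

Call:
{"op": "apply_moves", "data": {
  "plan": [
    {"translation": [-0.15,-0.03,0],"rotation": [0,0,0]},
    {"translation": [-0.3,-0.06,0],"rotation": [0,0,0]},
    {"translation": [-0.45,-0.1,0],"rotation": [0,0,0]},
    {"translation": [-0.6,-0.13,0],"rotation": [0,0,0]},
    {"translation": [-0.75,-0.16,0],"rotation": [0,0,0]},
    {"translation": [-0.9,-0.19,0],"rotation": [0,0,0]},
    {"translation": [-1,-0.22,0],"rotation": [0,0,0]},
    {"translation": [-1,-0.22,0],"rotation": [0,0,0]}
  ]
}}

```text
time_s: 14.25
tool_pos: [0.4389, 0.042, 0.3651]
ee_rot: [0.557, 0.83, -0.0, 0.0]
ft_force: [-0.7, -0.2, 0.3]
finger_gap: 0.0472
grasp_force: 0.0
```

Call:
{"op": "apply_moves", "data": {
  "plan": [
    {"translation": [-0.15,-0.03,0],"rotation": [0,0,0.02]},
    {"translation": [-0.3,-0.06,0],"rotation": [0,0,0.05]},
    {"translation": [-0.45,-0.1,0],"rotation": [0,0,0.08]},
    {"translation": [-0.6,-0.13,0],"rotation": [0,0,0.1]},
    {"translation": [-0.75,-0.16,0],"rotation": [0,0,0.13]},
    {"translation": [-0.9,-0.19,0],"rotation": [0,0,0.157]},
    {"translation": [-1,-0.22,0],"rotation": [0,0,0.157]},
    {"translation": [-1,-0.22,0],"rotation": [0,0,0.157]}
  ]
}}

```text
time_s: 15.05
tool_pos: [0.4596, -0.0804, 0.3652]
ee_rot: [0.686, 0.727, -0.0, 0.0]
ft_force: [-0.8, -0.5, 0.9]
finger_gap: 0.0469
grasp_force: 0.0
```

```bash
python3 - <<'E'
from h import *
to([.481,-.215,.22],3.75)
snap("wrist","w6")
for X in([.4776,-.1599,.145],[.4814,-.2185,.145]):print(proj("w6",X))
E
```

```text
t 15.05 tcp [ 0.4596 -0.0804  0.3652] F [-0.83 -0.54  0.92] gap 0.0469
shift [-1.129  0.113  1.211]
turn [-0.     0.001 -0.004]
[290.64741092 248.52862353]
[290.59270859 291.74450493]
```

Call:
{"op": "apply_moves", "data": {
  "plan": [
    {"translation": [-0.15,0.02,0.05],"rotation": [0,0,0]},
    {"translation": [-0.3,0.04,0.1],"rotation": [0,0,0]},
    {"translation": [-0.45,0.06,0.2],"rotation": [0,0,0]},
    {"translation": [-0.6,0.08,0.3],"rotation": [0,0,0]},
    {"translation": [-0.75,0.1,0.4],"rotation": [0,0,0]},
    {"translation": [-0.9,0.11,0.5],"rotation": [0,0,0]},
    {"translation": [-1,0.11,0.6],"rotation": [0,0,0]},
    {"translation": [-1,0.11,0.7],"rotation": [0,0,0]}
  ]
}}

```text
time_s: 15.9
tool_pos: [0.4804, -0.1977, 0.2806]
ee_rot: [0.685, 0.728, -0.0, 0.0]
ft_force: [-0.3, 0.2, -0.3]
finger_gap: 0.0468
grasp_force: 0.0
```

```bash
python3 - <<'E'
from h import *
to([.481,-.214,.126],3.75)
snap("wrist","w7")
for X in([.4776,-.1599,.145],[.4814,-.2185,.145]):print(proj("w7",X))
E
```

```text
t 15.9 tcp [ 0.4804 -0.1977  0.2806] F [-0.26  0.23 -0.33] gap 0.0468
shift [-0.135 -0.003  1.288]
turn [ 0.     0.    -0.002]
[279.44395746 160.309601  ]
[279.69368493 222.5140377 ]
```

View pics/w7.png

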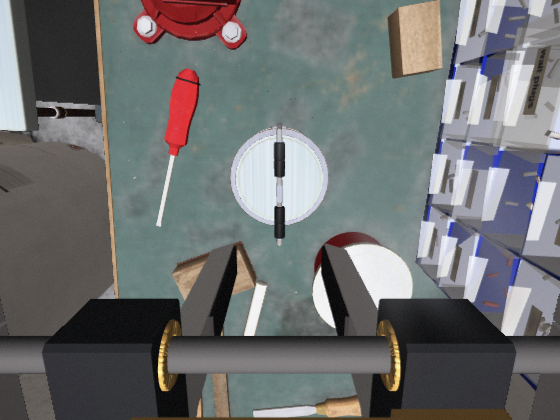

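The sleeves are at (279,159) and (279,222), matching the prediction to a pixel, so I descend onto the near sleeve.

Call:
{"op": "apply_moves", "data": {
  "plan": [
    {"translation": [-0.05,0,0.1],"rotation": [0,0,0]},
    {"translation": [-0.1,0,0.3],"rotation": [0,0,0]},
    {"translation": [-0.13,0,0.5],"rotation": [0,0,0]},
    {"translation": [-0.135,0,0.65],"rotation": [0,0,0]},
    {"translation": [-0.135,0,0.8],"rotation": [0,0,0]},
    {"translation": [-0.135,0,0.9],"rotation": [0,0,0]},
    {"translation": [-0.135,0,1],"rotation": [0,0,0]},
    {"translation": [-0.135,0,1],"rotation": [0,0,0]}
  ]
}}

```text
time_s: 16.75
tool_pos: [0.4807, -0.212, 0.16]
ee_rot: [0.684, 0.729, -0.0, -0.001]
ft_force: [-0.2, 0.2, 0.7]
finger_gap: 0.0467
grasp_force: 0.0
```

Call:
{"op": "apply_moves", "data": {
  "plan": [
    {"translation": [0,0,0.1],"rotation": [0,0,0]},
    {"translation": [0,0,0.2],"rotation": [0,0,0]},
    {"translation": [0,0,0.29],"rotation": [0,0,0]},
    {"translation": [0,0,0.29],"rotation": [0,0,0]},
    {"translation": [0,0,0.29],"rotation": [0,0,0]},
    {"translation": [0,0,0.29],"rotation": [0,0,0]},
    {"translation": [0,0,0.29],"rotation": [0,0,0]},
    {"translation": [0,0,0.29],"rotation": [0,0,0]}
  ]
}}

```text
time_s: 17.55
tool_pos: [0.4816, -0.2129, 0.1267]
ee_rot: [0.684, 0.729, 0.0, 0.0]
ft_force: [0.0, -0.2, 0.4]
finger_gap: 0.0472
grasp_force: 0.0
```

```bash
python3 - <<'E'
from h import *
to([.481,-.214,.126],3.75)
E
```

```text
t 17.55 tcp [ 0.4816 -0.2129  0.1267] F [ 0.   -0.16  0.37] gap 0.0472
shift [-0.009 -0.005  0.006]
turn [ 0.     0.    -0.001]
```

Call:
{"op": "apply_moves", "data": {
  "plan": [
    {"translation": [0,0,0],"rotation": [0,0,0]},
    {"translation": [0,0,0],"rotation": [0,0,0]},
    {"translation": [0,0,0],"rotation": [0,0,0]},
    {"translation": [0,0,0],"rotation": [0,0,0]},
    {"translation": [0,0,0],"rotation": [0,0,0]},
    {"translation": [0,0,0],"rotation": [0,0,0]},
    {"translation": [0,0,0],"rotation": [0,0,0]},
    {"translation": [0,0,0],"rotation": [0,0,0]}
  ],
  "grip": 0.0,
  "grip_force": 50
}}

```text
time_s: 18.35
tool_pos: [0.4815, -0.2128, 0.1263]
ee_rot: [0.684, 0.729, 0.0, 0.0]
ft_force: [1.3, -0.6, -0.5]
finger_gap: 0.0085
grasp_force: 50.0
```

Call:
{"op": "apply_moves", "data": {
  "plan": [
    {"translation": [0,0,-0.02],"rotation": [0,0,0]},
    {"translation": [0,0,-0.06],"rotation": [0,0,0]},
    {"translation": [0,0,-0.12],"rotation": [0,0,0]},
    {"translation": [0,0,-0.2],"rotation": [0,0,0]},
    {"translation": [0,0,-0.3],"rotation": [0,0,0]},
    {"translation": [0,0,-0.38],"rotation": [0,0,0]},
    {"translation": [0,0,-0.4],"rotation": [0,0,0]},
    {"translation": [0,0,-0.4],"rotation": [0,0,0]}
  ]
}}

```text
time_s: 19.15
tool_pos: [0.4817, -0.2128, 0.1751]
ee_rot: [0.684, 0.729, 0.0, 0.001]
ft_force: [-0.2, 0.2, -4.3]
finger_gap: 0.0087
grasp_force: 50.0
```

```bash
python3 - <<'E'
from h import *
to([.481,-.214,.30],22.5)
o=monitor.get_obs();print(o["wrist_torque"])
w=snap("wrist","w8")
s=snap("side","s8")
R=Rn.from_quat(o["ee_rot"]);p=o["tool_pos"]
for d in(.024-.0295,.024+.0295):print(proj("w8",p+R.apply([d,0,-.019])),proj("s8",p+R.apply([d,0,-.019])))
# tool x = +y side; dark-sleeve columns
g=cv2.cvtColor(w,cv2.COLOR_RGB2GRAY)
cv2.imwrite("pics/m8.png",np.hstack([cv2.resize(cv2.imread("pics/w8.png")[100:400,130:430],(400,400),interpolation=cv2.INTER_CUBIC),cv2.resize(cv2.imread("pics/s8.png")[210:330,290:410],(400,400),interpolation=cv2.INTER_CUBIC)]))
E
```

```text
t 19.15 tcp [ 0.4817 -0.2128  0.1751] F [-0.21  0.19 -4.28] gap 0.0087
shift [-0.01  -0.005 -1.041]
turn [ 0.001  0.    -0.157]
[-0.13578261  0.03647997  0.01073937]
[280.76118953 283.40079336] [362.55781913 279.10908314]
[280.87394484 167.03095051] [346.0413398  264.08873979]
```

View pics/m8.png

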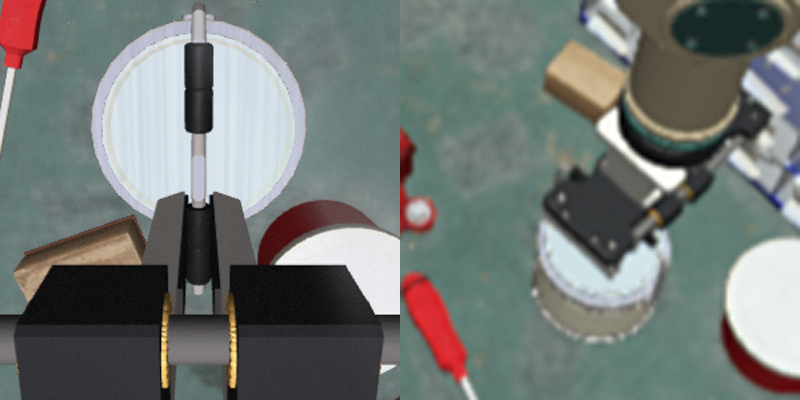

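The tin hangs level in the grip. The far sleeve is at (279,166) and the near one at (280,284), so the crimp sits 24 mm along tool +x, and the load is about 4.5 N. Next I carry it to the hook.

Call:
{"op": "apply_moves", "data": {
  "plan": [
    {"translation": [0,0,-0.1],"rotation": [0,0,0]},
    {"translation": [0,0,-0.25],"rotation": [0,0,0]},
    {"translation": [0,0,-0.42],"rotation": [0,0,0]},
    {"translation": [0.05,0,-0.6],"rotation": [0,0,0]},
    {"translation": [0.12,0,-0.75],"rotation": [0,0,0]},
    {"translation": [0.22,0,-0.9],"rotation": [0,0,0]},
    {"translation": [0.35,0,-1],"rotation": [0,0,0]},
    {"translation": [0.5,0,-1],"rotation": [0,0,0]}
  ]
}}

```text
time_s: 20.05
tool_pos: [0.4782, -0.1535, 0.2966]
ee_rot: [0.685, 0.729, 0.001, 0.002]
ft_force: [-0.8, -0.2, -4.9]
finger_gap: 0.0087
grasp_force: 50.0
```

Call:
{"op": "apply_moves", "data": {
  "plan": [
    {"translation": [0.14,0,0],"rotation": [0,0,0]},
    {"translation": [0.28,0,0],"rotation": [0,0,0]},
    {"translation": [0.42,0,0],"rotation": [0,0,0]},
    {"translation": [0.56,0,0],"rotation": [0,0,0]},
    {"translation": [0.7,0,0],"rotation": [0,0,0]},
    {"translation": [0.8,0,0],"rotation": [0,0,0]},
    {"translation": [0.9,0,0],"rotation": [0,0,0]},
    {"translation": [1,0,0],"rotation": [0,0,0]}
  ]
}}

```text
time_s: 20.85
tool_pos: [0.4698, -0.0328, 0.2946]
ee_rot: [0.685, 0.729, -0.0, 0.0]
ft_force: [-1.4, -0.2, -4.0]
finger_gap: 0.0088
grasp_force: 50.0
```

Call:
{"op": "apply_moves", "data": {
  "plan": [
    {"translation": [0.12,0,0],"rotation": [0,0,-0.02]},
    {"translation": [0.25,0,0],"rotation": [0,0,-0.04]},
    {"translation": [0.38,0,0],"rotation": [0,0,-0.07]},
    {"translation": [0.48,0,0],"rotation": [0,0,-0.1]},
    {"translation": [0.56,0,0],"rotation": [0,0,-0.12]},
    {"translation": [0.62,0,0],"rotation": [0,0,-0.14]},
    {"translation": [0.65,0,0],"rotation": [0,0,-0.155]},
    {"translation": [0.65,0,0],"rotation": [0,0,-0.155]}
  ]
}}

```text
time_s: 21.65
tool_pos: [0.465, 0.0449, 0.2944]
ee_rot: [0.557, 0.831, -0.0, -0.0]
ft_force: [-0.9, 0.2, -4.3]
finger_gap: 0.0083
grasp_force: 50.0
```

```bash
python3 - <<'E'
from h import *
to([.4665,.1513,.31],22.4)
E
```

```text
t 21.65 tcp [0.465  0.0449 0.2944] F [-0.9   0.18 -4.32] gap 0.0083
shift [ 0.816  0.348 -0.13 ]
turn [-0.    -0.    -0.001]
```

```bash
python3 - <<'E'
from h import *
k=1.42857
print("vice top",tri(("t0",468/k,362/k),("s0",402/k,357/k)))
E
```

```text
vice top [0.39853929 0.01915678 0.10897125]
```

The far leg of the bail must not sweep through the hook bar. So I first move sideways with the bail plane beyond the hook tip, then slide in along the hook bar.

Call:
{"op": "apply_moves", "data": {
  "plan": [
    {"translation": [0.05,-0.03,0.05],"rotation": [0,0,0]},
    {"translation": [0.18,-0.04,0.065],"rotation": [0,0,0]},
    {"translation": [0.33,-0.04,0.065],"rotation": [0,0,0]},
    {"translation": [0.48,-0.04,0.065],"rotation": [0,0,0]},
    {"translation": [0.62,-0.04,0.065],"rotation": [0,0,0]},
    {"translation": [0.73,-0.04,0.065],"rotation": [0,0,0]},
    {"translation": [0.8,-0.04,0.065],"rotation": [0,0,0]},
    {"translation": [0.816,-0.04,0.065],"rotation": [0,0,0]}
  ]
}}

```text
time_s: 22.45
tool_pos: [0.4229, 0.1341, 0.2863]
ee_rot: [0.557, 0.83, -0.0, -0.0]
ft_force: [-0.6, -0.3, -2.9]
finger_gap: 0.009
grasp_force: 50.0
```

```bash
python3 - <<'E'
from h import *
to([.4665,.1513,.2865],22.4)
w=snap("wrist","w9")
S=np.array([.4574,.1735,.265]);x=np.array([.9245,.381,0])
B=S-.017*x
for d,z in((-.017,.283),(0.06,.279),(.08,.279),(.1,.279),(.12,.279)):
    X=S+d*x;X[2]=z;u,v=proj("w9",X);print(d,round(u,1),round(v,1), end=" | ")
    u=int(round(u));
    if 0<=u<560: 
        a=max(0,int(v)-14); col=w[a:int(v)+15,u].astype(int).mean(1).astype(int); print(a,col.tolist())
    n=np.array([-.381,.9245,0]);print("   px/mm",(proj("w9",X+.01*n)-proj("w9",X))/10)
E
```

```text
t 22.45 tcp [0.4229 0.1341 0.2863] F [-0.64 -0.34 -2.94] gap 0.009
shift [-0.005  0.391 -0.002]
turn [-0.    -0.    -0.001]
-0.017 335.5 217.0 | 203 [113, 111, 122, 163, 187, 198, 206, 206, 211, 214, 216, 212, 214, 211, 212, 212, 211, 204, 192, 175, 235, 235, 235, 234, 234, 232, 231, 229, 228]
   px/mm [ 0.07441561 -1.78249669]
0.06 472.6 214.7 | 200 [160, 159, 153, 136, 138, 172, 188, 197, 198, 201, 200, 201, 200, 200, 202, 200, 186, 148, 142, 141, 142, 138, 139, 137, 137, 133, 129, 132, 133]
   px/mm [ 0.26136835 -1.75099629]
0.08 508.5 214.6 | 200 [73, 73, 78, 83, 124, 166, 190, 197, 202, 205, 201, 203, 198, 202, 204, 205, 196, 185, 87, 87, 89, 87, 87, 92, 119, 126, 128, 133, 131]
   px/mm [ 0.31081334 -1.75146072]
0.1 544.5 214.5 | 200 [76, 77, 81, 87, 110, 163, 187, 203, 205, 205, 206, 207, 205, 203, 207, 210, 199, 171, 91, 90, 89, 91, 90, 88, 92, 88, 91, 90, 83]
   px/mm [ 0.36029726 -1.75192538]
0.12 580.5 214.4 |    px/mm [ 0.40982014 -1.75239027]
```

```bash
python3 - <<'E'
from h import *
S=np.array([.4574,.1735,.265]);x=np.array([.9245,.381,0]);n=np.array([-.381,.9245,0])
for d,z,v in((-.017,.283,214),(0.06,.275,210.8),(.08,.275,211),(.1,.275,211)):
    X=S+d*x;X[2]=z;p=proj("w9",X);print(d,p,"n off mm",(p[1]-v)/1.76)
# bar at slope
p,R=monitor.get_obs()["tool_pos"],None
w=cv2.imread("pics/w9.png")
# ball horizontal extent on row 214
print(w[214,315:360].mean(1).astype(int).tolist())
E
```

```text
-0.017 [335.4976077  217.02433627] n off mm 1.7183728798588438
0.06 [468.81779571 212.78921241] n off mm 1.1302343257216856
0.08 [504.05173623 212.70514075] n off mm 0.968829969042385
0.1 [539.29918871 212.62103684] n off mm 0.9210436573049854
[237, 234, 232, 233, 234, 235, 235, 235, 169, 153, 180, 200, 207, 211, 214, 214, 214, 212, 211, 213, 212, 212, 213, 211, 207, 186, 186, 224, 228, 228, 227, 229, 228, 223, 222, 219, 219, 215, 216, 215, 214, 183, 155, 152, 147]
```

Call:
{"op": "apply_moves", "data": {
  "plan": [
    {"translation": [0.006,0.02,0],"rotation": [0,0,0]},
    {"translation": [0.006,0.07,0],"rotation": [0,0,0]},
    {"translation": [0.006,0.14,0],"rotation": [0,0,0]},
    {"translation": [0.006,0.22,0],"rotation": [0,0,0]},
    {"translation": [0.006,0.3,0],"rotation": [0,0,0]},
    {"translation": [0.006,0.35,0],"rotation": [0,0,0]},
    {"translation": [0.006,0.38,0],"rotation": [0,0,0]},
    {"translation": [0.006,0.38,0],"rotation": [0,0,0]}
  ]
}}

```text
time_s: 23.3
tool_pos: [0.4659, 0.1516, 0.2864]
ee_rot: [0.558, 0.83, -0.0, 0.0]
ft_force: [-0.8, -0.8, -4.0]
finger_gap: 0.0086
grasp_force: 50.0
```

Call:
{"op": "apply_moves", "data": {
  "plan": [
    {"translation": [0,0,0.03],"rotation": [0,0,0]},
    {"translation": [0,0,0.08],"rotation": [0,0,0]},
    {"translation": [0,0,0.13],"rotation": [0,0,0]},
    {"translation": [0,0,0.17],"rotation": [0,0,0]},
    {"translation": [0,0,0.19],"rotation": [0,0,0]},
    {"translation": [0,0,0.2],"rotation": [0,0,0]},
    {"translation": [0,0,0.2],"rotation": [0,0,0]},
    {"translation": [0,0,0.2],"rotation": [0,0,0]}
  ]
}}

```text
time_s: 24.1
tool_pos: [0.4657, 0.1515, 0.2627]
ee_rot: [0.558, 0.83, 0.0, 0.0]
ft_force: [0.0, -0.0, -3.9]
finger_gap: 0.0084
grasp_force: 50.0
```

```bash
python3 - <<'E'
from h import *
S=np.array([.4569-.0018*.92,.1747-.0007,.265]);x=np.array([.9245,.381,0]);n=np.array([-.381,.9245,0])
to(S-.024*n+[0,0,.2388-.265],22.4)
w=snap("wrist","w10").astype(int).mean(2).astype(int)
o=monitor.get_obs();R=Rn.from_quat(o["ee_rot"]);p=o["tool_pos"]
c=proj("w10",p+R.apply([.024,0,-.0287]));print("crimp px",c)
for d,z in((-.017,.283),(.05,.275),(.07,.275),(.09,.275)):
    X=S+d*x;X[2]=z;u,v=proj("w10",X);print(d,round(u,1),round(v,1),end=" ")
    if u<560:a=int(v)-14;print(a,w[a:a+29,int(round(u))].tolist())
print("px/mm",(proj("w10",S+.01*n)-proj("w10",S))/10)
E
```

```text
t 24.1 tcp [0.4657 0.1515 0.2627] F [ 0.04 -0.03 -3.93] gap 0.0084
shift [ 0.007 -0.009  0.199]
turn [ 0.     0.    -0.002]
crimp px [281.25918109 235.14094473]
-0.017 243.4 227.9 213 [232, 233, 224, 123, 121, 153, 179, 193, 203, 207, 206, 209, 214, 216, 213, 211, 212, 212, 210, 213, 211, 208, 195, 189, 233, 232, 232, 232, 231]
0.05 378.4 222.6 208 [147, 144, 142, 140, 139, 136, 120, 142, 172, 194, 200, 201, 204, 206, 203, 205, 205, 202, 207, 206, 201, 181, 139, 147, 147, 147, 141, 143, 145]
0.07 418.3 222.4 208 [141, 129, 129, 134, 161, 155, 118, 132, 163, 186, 195, 199, 202, 203, 202, 204, 202, 201, 203, 203, 200, 179, 131, 125, 126, 130, 134, 139, 140]
0.09 458.1 222.3 208 [135, 133, 135, 136, 137, 132, 111, 121, 160, 186, 197, 205, 206, 208, 207, 208, 208, 206, 208, 212, 207, 190, 141, 135, 136, 134, 138, 139, 139]
px/mm [-0.00712861 -1.83824663]
```

The bar axis and ball in the wrist image are within 0.5 mm of the model. I lower with a 0.8 mm sideways correction.

Call:
{"op": "apply_moves", "data": {
  "plan": [
    {"translation": [0.007,-0.008,0.01],"rotation": [0,0,0]},
    {"translation": [0.007,-0.008,0.02],"rotation": [0,0,0]},
    {"translation": [0.007,-0.008,0.04],"rotation": [0,0,0]},
    {"translation": [0.007,-0.008,0.06],"rotation": [0,0,0]},
    {"translation": [0.007,-0.008,0.08],"rotation": [0,0,0]},
    {"translation": [0.007,-0.008,0.1],"rotation": [0,0,0]},
    {"translation": [0.007,-0.008,0.12],"rotation": [0,0,0]},
    {"translation": [0.007,-0.008,0.12],"rotation": [0,0,0]}
  ]
}}

```text
time_s: 24.95
tool_pos: [0.464, 0.1518, 0.2478]
ee_rot: [0.558, 0.83, -0.0, -0.0]
ft_force: [-0.3, 0.8, -2.8]
finger_gap: 0.0082
grasp_force: 50.0
```

Call:
{"op": "apply_moves", "data": {
  "plan": [
    {"translation": [0,0,0.01],"rotation": [0,0,0]},
    {"translation": [0,0,0.02],"rotation": [0,0,0]},
    {"translation": [0,0,0.03],"rotation": [0,0,0]},
    {"translation": [0,0,0.04],"rotation": [0,0,0]},
    {"translation": [0,0,0.05],"rotation": [0,0,0]},
    {"translation": [0,0,0.06],"rotation": [0,0,0]},
    {"translation": [0,0,0.06],"rotation": [0,0,0]},
    {"translation": [0,0,0.06],"rotation": [0,0,0]}
  ]
}}

```text
time_s: 25.75
tool_pos: [0.4643, 0.1519, 0.241]
ee_rot: [0.558, 0.83, -0.0, -0.0]
ft_force: [0.3, -0.4, -3.8]
finger_gap: 0.0086
grasp_force: 50.0
```

Call:
{"op": "apply_moves", "data": {
  "plan": [
    {"translation": [0,0,0.01],"rotation": [0,0,0]},
    {"translation": [0,0,0.02],"rotation": [0,0,0]},
    {"translation": [0,0,0.03],"rotation": [0,0,0]},
    {"translation": [0,0,0.04],"rotation": [0,0,0]},
    {"translation": [0,0,0.05],"rotation": [0,0,0]},
    {"translation": [0,0,0.06],"rotation": [0,0,0]},
    {"translation": [0,0,0.06],"rotation": [0,0,0]},
    {"translation": [0,0,0.06],"rotation": [0,0,0]}
  ]
}}

```text
time_s: 26.55
tool_pos: [0.4644, 0.1519, 0.2338]
ee_rot: [0.558, 0.83, 0.0, 0.0]
ft_force: [0.1, 0.5, -2.4]
finger_gap: 0.0087
grasp_force: 50.0
```

Contact came at the expected height, so the crimp is seated. The spring takes the load gradually.

Call:
{"op": "apply_moves", "data": {
  "plan": [
    {"translation": [0,0,0.01],"rotation": [0,0,0]},
    {"translation": [0,0,0.02],"rotation": [0,0,0]},
    {"translation": [0,0,0.03],"rotation": [0,0,0]},
    {"translation": [0,0,0.04],"rotation": [0,0,0]},
    {"translation": [0,0,0.05],"rotation": [0,0,0]},
    {"translation": [0,0,0.06],"rotation": [0,0,0]},
    {"translation": [0,0,0.07],"rotation": [0,0,0]},
    {"translation": [0,0,0.07],"rotation": [0,0,0]}
  ]
}}

```text
time_s: 27.35
tool_pos: [0.4644, 0.1519, 0.2253]
ee_rot: [0.558, 0.83, 0.0, 0.0]
ft_force: [1.9, -0.1, -1.8]
finger_gap: 0.0088
grasp_force: 50.0
```

Call:
{"op": "apply_moves", "data": {
  "plan": [
    {"translation": [0,0,0.01],"rotation": [0,0,0]},
    {"translation": [0,0,0.02],"rotation": [0,0,0]},
    {"translation": [0,0,0.03],"rotation": [0,0,0]},
    {"translation": [0,0,0.04],"rotation": [0,0,0]},
    {"translation": [0,0,0.05],"rotation": [0,0,0]},
    {"translation": [0,0,0.06],"rotation": [0,0,0]},
    {"translation": [0,0,0.06],"rotation": [0,0,0]},
    {"translation": [0,0,0.06],"rotation": [0,0,0]}
  ]
}}

```text
time_s: 28.15
tool_pos: [0.4644, 0.1519, 0.2182]
ee_rot: [0.558, 0.83, 0.0, 0.0]
ft_force: [1.2, 0.7, -1.6]
finger_gap: 0.0082
grasp_force: 50.0
```

```bash
python3 - <<'E'
from h import *
S=np.array([.4569-.0018*.92,.1747-.0007,.265]);x=np.array([.9245,.381,0]);n=np.array([-.381,.9245,0])
to(S-.024*n+[0,0,.2388-.265],22.4)
f=[]
for i in range(4):
    w=snap("wrist","w11");f.append(monitor.get_obs()["ft_force"])
print(np.mean(f,0),monitor.get_obs()["wrist_torque"])
w=w.astype(int).mean(2).astype(int)
o=monitor.get_obs();R=Rn.from_quat(o["ee_rot"]);p=o["tool_pos"]
dip=.2388-p[2];print("dip",dip,"crimp",proj("w11",p+R.apply([.024,0,-.0287])))
for d,z in((-.017,.283),(.05,.275),(.07,.275)):
    X=S+d*x;X[2]=z-dip;u,v=proj("w11",X);print(d,round(u,1),round(v,1),end=" ")
    if u<560:a=int(v)-14;print(a,w[a:a+29,int(round(u))].tolist())
E
```

```text
t 28.15 tcp [0.4644 0.1519 0.2182] F [ 1.17  0.68 -1.59] gap 0.0082
shift [-0.     0.    -0.172]
turn [ 0.    -0.    -0.002]
[ 1.42448384  0.78545102 -1.20174312] [ 0.10023566 -0.12252952 -0.00050313]
dip 0.02056101935533655 crimp [281.25050603 235.21092084]
-0.017 240.3 247.8 233 [134, 87, 119, 144, 164, 185, 192, 201, 205, 205, 204, 208, 213, 213, 211, 207, 209, 208, 210, 209, 210, 208, 206, 192, 180, 211, 212, 207, 140]
0.05 395.8 240.7 226 [138, 140, 141, 139, 119, 113, 142, 165, 186, 192, 197, 200, 199, 197, 200, 199, 201, 199, 200, 200, 201, 193, 171, 139, 136, 135, 134, 136, 138]
0.07 441.7 240.5 226 [162, 162, 163, 154, 144, 93, 132, 160, 184, 196, 204, 205, 204, 208, 207, 205, 204, 204, 206, 209, 207, 203, 180, 124, 135, 131, 133, 131, 127]
```

Call:
{"op": "apply_moves", "data": {
  "plan": [
    {"translation": [0,0.004,0.01],"rotation": [0,0,0]},
    {"translation": [0,0.008,0.02],"rotation": [0,0,0]},
    {"translation": [0,0.012,0.03],"rotation": [0,0,0]},
    {"translation": [0,0.012,0.04],"rotation": [0,0,0]},
    {"translation": [0,0.012,0.045],"rotation": [0,0,0]},
    {"translation": [0,0.012,0.05],"rotation": [0,0,0]},
    {"translation": [0,0.012,0.05],"rotation": [0,0,0]},
    {"translation": [0,0.012,0.05],"rotation": [0,0,0]}
  ]
}}

```text
time_s: 29.15
tool_pos: [0.4656, 0.1524, 0.2122]
ee_rot: [0.558, 0.83, -0.0, -0.0]
ft_force: [-0.1, -0.3, -1.5]
finger_gap: 0.009
grasp_force: 50.0
```

```bash
cat > f.py <<'E'
from h import *
f=[];q=[]
for i in range(8):
    viewer.snapshot("top");o=monitor.get_obs();f.append(o["ft_force"]);q.append(o["wrist_torque"])
R=Rn.from_quat(o["ee_rot"])
print(o["time_s"],o["tool_pos"][2],np.mean(f,0).round(2),np.std(f,0).round(2),np.mean(q,0).round(3),"tool",R.inv().apply(np.mean(f,0)).round(2))
E
python3 f.py
```

```text
29.55 0.2121920134225451 [-0.08 -0.2  -0.8 ] [0.47 0.64 0.66] [-0.132  0.121  0.012] tool [-0.16 -0.15  0.8 ]
```

Call:
{"op": "apply_moves", "data": {
  "plan": [
    {"translation": [0,0,0.01],"rotation": [0,0,0]},
    {"translation": [0,0,0.02],"rotation": [0,0,0]},
    {"translation": [0,0,0.03],"rotation": [0,0,0]},
    {"translation": [0,0,0.04],"rotation": [0,0,0]},
    {"translation": [0,0,0.045],"rotation": [0,0,0]},
    {"translation": [0,0,0.045],"rotation": [0,0,0]},
    {"translation": [0,0,0.045],"rotation": [0,0,0]},
    {"translation": [0,0,0.045],"rotation": [0,0,0]}
  ]
}}

```text
time_s: 30.35
tool_pos: [0.4657, 0.1524, 0.2068]
ee_rot: [0.558, 0.83, 0.0, 0.0]
ft_force: [-0.0, 1.1, -0.2]
finger_gap: 0.0083
grasp_force: 50.0
```

```bash
sed -i 's/range(8)/range(20)/' f.py; python3 f.py
```

```text
31.35 0.20679821072572718 [ 0.    0.03 -0.19] [0.64 0.5  0.53] [-0.042 -0.022 -0.012] tool [0.03 0.01 0.19]
```

Call:
{"op": "apply_moves", "data": {
  "plan": [
    {"translation": [0,0,0.004],"rotation": [0,0,0]},
    {"translation": [0,0,0.008],"rotation": [0,0,0]},
    {"translation": [0,0,0.01],"rotation": [0,0,0]},
    {"translation": [0,0,0.01],"rotation": [0,0,0]},
    {"translation": [0,0,0.01],"rotation": [0,0,0]},
    {"translation": [0,0,0.01],"rotation": [0,0,0]},
    {"translation": [0,0,0.01],"rotation": [0,0,0]},
    {"translation": [0,0,0.01],"rotation": [0,0,0]}
  ],
  "grip_force": 4
}}

```text
time_s: 32.15
tool_pos: [0.4657, 0.1524, 0.2056]
ee_rot: [0.558, 0.83, 0.0, 0.0]
ft_force: [2.6, 1.0, -0.0]
finger_gap: 0.0098
grasp_force: 4.0
```

```bash
python3 f.py
```

```text
33.15 0.20558762550525744 [ 1.44  0.73 -0.16] [0.5  0.34 0.39] [ 0.072 -0.341 -0.049] tool [0.13 1.61 0.16]
```

Call:
{"op": "apply_moves", "data": {
  "plan": [
    {"translation": [0,0.004,0],"rotation": [0,0,0]},
    {"translation": [0,0.008,0],"rotation": [0,0,0]},
    {"translation": [0,0.008,0],"rotation": [0,0,0]},
    {"translation": [0,0.008,0],"rotation": [0,0,0]},
    {"translation": [0,0.008,0],"rotation": [0,0,0]},
    {"translation": [0,0.008,0],"rotation": [0,0,0]},
    {"translation": [0,0.008,0],"rotation": [0,0,0]},
    {"translation": [0,0.008,0],"rotation": [0,0,0]}
  ]
}}

```text
time_s: 33.95
tool_pos: [0.4662, 0.1526, 0.2055]
ee_rot: [0.558, 0.83, -0.0, -0.0]
ft_force: [-0.8, -0.3, -0.5]
finger_gap: 0.0099
grasp_force: 4.0
```

```bash
sed -i 's/range(20)/range(10)/' f.py; python3 f.py
```

```text
34.45 0.2055397485124004 [-0.86 -0.47 -0.45] [0.57 0.46 0.59] [-0.207  0.203  0.017] tool [-0.11 -0.98  0.46]
```

Call:
{"op": "apply_moves", "data": {
  "plan": [
    {"translation": [0,-0.001,0.003],"rotation": [0,0,0]},
    {"translation": [0,-0.003,0.007],"rotation": [0,0,0]},
    {"translation": [0,-0.003,0.01],"rotation": [0,0,0]},
    {"translation": [0,-0.003,0.01],"rotation": [0,0,0]},
    {"translation": [0,-0.003,0.01],"rotation": [0,0,0]},
    {"translation": [0,-0.003,0.01],"rotation": [0,0,0]},
    {"translation": [0,-0.003,0.01],"rotation": [0,0,0]},
    {"translation": [0,-0.003,0.01],"rotation": [0,0,0]}
  ]
}}

```text
time_s: 35.25
tool_pos: [0.4663, 0.1527, 0.2044]
ee_rot: [0.558, 0.83, 0.0, 0.0]
ft_force: [-0.9, -0.4, -0.4]
finger_gap: 0.0098
grasp_force: 4.0
```

```bash
python3 f.py
```

```text
35.75 0.20439989398493902 [-0.16 -0.65  0.08] [0.38 0.31 0.44] [-0.12   0.109 -0.002] tool [-0.54 -0.39 -0.08]
```

Call:
{"op": "apply_moves", "data": {
  "plan": [
    {"translation": [0,0,0],"rotation": [0,0,0]},
    {"translation": [0,0,0],"rotation": [0,0,0]},
    {"translation": [0,0,0],"rotation": [0,0,0]},
    {"translation": [0,0,0],"rotation": [0,0,0]},
    {"translation": [0,0,0],"rotation": [0,0,0]},
    {"translation": [0,0,0],"rotation": [0,0,0]},
    {"translation": [0,0,0],"rotation": [0,0,0]},
    {"translation": [0,0,0],"rotation": [0,0,0]}
  ],
  "grip": 0.45
}}

```text
time_s: 36.55
tool_pos: [0.4662, 0.1526, 0.2044]
ee_rot: [0.558, 0.83, 0.0, -0.0]
ft_force: [-0.6, 0.0, -0.6]
finger_gap: 0.0427
grasp_force: 0.0
```

```bash
python3 f.py; python3 - <<'E'
from h import *
w=snap("wrist","w12").astype(int).mean(2).astype(int)
S=np.array([.4569-.0018*.92,.1747-.0007,.265]);x=np.array([.9245,.381,0])
for dip in(.033,.036,.040):
  for d,z in((-.017,.283),(.05,.275)):
    X=S+d*x;X[2]=z-dip;u,v=proj("w12",X);a=int(v)-14;print(dip,d,round(u,1),round(v,1),a,w[a:a+29,int(round(u))].tolist())
o=monitor.get_obs();R=Rn.from_quat(o["ee_rot"]);p=o["tool_pos"]
for d in(.024-.0295,.024+.0295):
    u,v=proj("w12",p+R.apply([d,0,-.019]));print(u,v,w[int(v),int(u)-20:int(u)+20].tolist())
E
```

```text
37.05 0.2043979330250733 [ 0.02 -0.    0.05] [0.37 0.43 0.4 ] [-0.051  0.027 -0.003] tool [-0.01  0.01 -0.05]
0.033 -0.017 235.1 249.1 235 [102, 134, 158, 177, 189, 196, 205, 204, 203, 208, 208, 211, 214, 209, 209, 209, 209, 213, 211, 210, 209, 200, 182, 59, 14, 17, 14, 17, 12]
0.033 0.05 392.3 241.8 227 [132, 133, 133, 128, 106, 134, 162, 179, 189, 195, 198, 200, 202, 199, 202, 200, 201, 199, 201, 205, 200, 182, 141, 137, 138, 138, 138, 136, 136]
0.036 -0.017 236.0 246.5 232 [214, 94, 68, 102, 131, 154, 178, 188, 194, 202, 201, 204, 208, 209, 211, 211, 208, 207, 210, 209, 209, 210, 209, 206, 199, 178, 40, 14, 16]
0.036 0.05 390.2 239.4 225 [137, 130, 133, 131, 130, 128, 106, 133, 156, 178, 189, 195, 198, 203, 201, 201, 197, 200, 200, 200, 199, 203, 198, 184, 141, 141, 141, 140, 137]
0.04 -0.017 237.1 243.1 229 [226, 228, 219, 129, 69, 72, 97, 125, 149, 171, 186, 192, 200, 200, 203, 207, 211, 214, 211, 210, 208, 208, 210, 209, 211, 210, 207, 196, 165]
0.04 0.05 387.4 236.4 222 [140, 137, 136, 133, 135, 134, 134, 133, 129, 110, 134, 159, 178, 191, 196, 198, 201, 203, 200, 201, 199, 198, 197, 203, 203, 199, 184, 143, 143]
281.0265434868365 284.0355313789388 [127, 129, 129, 130, 131, 126, 125, 122, 57, 19, 22, 27, 30, 35, 33, 35, 40, 43, 40, 38, 35, 34, 35, 30, 24, 18, 16, 31, 109, 120, 121, 122, 120, 120, 116, 118, 117, 113, 117, 115]
281.1563158365603 167.78794844656716 [236, 232, 231, 231, 231, 231, 230, 118, 30, 19, 30, 30, 32, 36, 39, 44, 44, 49, 42, 43, 38, 38, 39, 38, 33, 35, 32, 35, 210, 232, 233, 234, 235, 234, 234, 234, 233, 231, 228, 229]
```

The tin hangs in place, with both sleeves where predicted and zero residual force. I withdraw straight up.

Call:
{"op": "apply_moves", "data": {
  "plan": [
    {"translation": [0,0,-0.04],"rotation": [0,0,0]},
    {"translation": [0,0,-0.1],"rotation": [0,0,0]},
    {"translation": [0,0,-0.2],"rotation": [0,0,0]},
    {"translation": [0,0,-0.32],"rotation": [0,0,0]},
    {"translation": [0,0,-0.5],"rotation": [0,0,0]},
    {"translation": [0,0,-0.7],"rotation": [0,0,0]},
    {"translation": [0,0,-0.9],"rotation": [0,0,0]},
    {"translation": [0,0,-1],"rotation": [0,0,0]}
  ]
}}

```text
time_s: 37.9
tool_pos: [0.4672, 0.1527, 0.3271]
ee_rot: [0.558, 0.83, 0.002, 0.001]
ft_force: [0.4, -0.1, 0.0]
finger_gap: 0.0424
grasp_force: 0.0
```

Call:
{"op": "apply_moves", "data": {
  "plan": [
    {"translation": [0,0,-0.1],"rotation": [0,0,0]},
    {"translation": [-0.1,0,-0.2],"rotation": [0,0,0]},
    {"translation": [-0.2,0,-0.25],"rotation": [0,0,0]},
    {"translation": [-0.35,0,-0.25],"rotation": [0,0,0]},
    {"translation": [-0.5,0,-0.25],"rotation": [0,0,0]},
    {"translation": [-0.65,0,-0.25],"rotation": [0,0,0]},
    {"translation": [-0.8,0,-0.25],"rotation": [0,0,0]},
    {"translation": [-0.8,0,-0.25],"rotation": [0,0,0]}
  ]
}}

```text
time_s: 38.7
tool_pos: [0.5031, 0.0605, 0.3546]
ee_rot: [0.56, 0.829, -0.0, 0.001]
ft_force: [0.0, 0.1, -0.1]
finger_gap: 0.0422
grasp_force: 0.0
```

Call:
{"op": "apply_moves", "data": {
  "plan": [
    {"translation": [0,0,0],"rotation": [0,0,0]},
    {"translation": [0,0,0],"rotation": [0,0,0]},
    {"translation": [0,0,0],"rotation": [0,0,0]},
    {"translation": [0,0,0],"rotation": [0,0,0]},
    {"translation": [0,0,0],"rotation": [0,0,0]},
    {"translation": [0,0,0],"rotation": [0,0,0]},
    {"translation": [0,0,0],"rotation": [0,0,0]},
    {"translation": [0,0,0],"rotation": [0,0,0]}
  ]
}}

```text
time_s: 39.5
tool_pos: [0.5024, 0.0638, 0.3544]
ee_rot: [0.558, 0.83, -0.0, -0.0]
ft_force: [0.5, -0.2, -0.3]
finger_gap: 0.0421
grasp_force: 0.0
```

```bash
python3 - <<'E'
from h import *
import time
to([0,0,0])
a=snap("side","s20").astype(int);p=a
for i in range(30):
    b=snap("side","s21").astype(int)
    if i%5==4: d=np.abs(b-p).max(2);print(i,(d[80:260,200:360]>40).sum());p=b
# yellow knob-stem / knob height: dark blob near expected
k=np.array([.5190,.2943,.255]);print([ (z,proj("s21",k-[0,0,z]).round(1).tolist(),) for z in(0,.03,.035,.04)])
g=b.mean(2)
m=((g<45)).astype(np.uint8);m2=np.zeros_like(m);m2[130:180,240:275]=m[130:180,240:275]
n,l,s,c=cv2.connectedComponentsWithStats(m2);print(s[1:],c[1:])
E
```

```text
t 39.5 tcp [0.5024 0.0638 0.3544] F [ 0.49 -0.16 -0.28] gap 0.0421
shift [ 1.091 -4.077  2.953]
4 0
9 0
14 0
19 0
24 0
29 0
[(0, [255.9, 142.9]), (0.03, [256.5, 149.5]), (0.035, [256.5, 150.6]), (0.04, [256.6, 151.7])]
[[252 148   9   6  28]
 [274 154   1   3   3]
 [251 178   4   2   5]] [[256.39285714 150.10714286]
 [274.         155.        ]
 [252.2        178.8       ]]
```

```bash
python3 -c "
from rig import order;print(order.close_job())"
```

```text
the job is handed in; nothing more can be done
None
```

I slid the tell-tale up until it met the carriage, then hung the tin by its crimp; it hangs still at a dip of about 35 mm, with the tell-tale reading about the same by camera, and the job is handed in at about 41 s (no verdict shown).

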